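# Run the pencil probe along the weld

## Robot

A 6-joint arm with a two-finger parallel gripper is mounted at the origin on a cart in front of the work surface, level with it; the furniture and walls round the work are solid. World frame = base frame: x ahead of the robot, y to its left, z up, the work surface at z = 0. Lengths are in m, angles in degrees, forces in N, time in s.
With the tool pointing down it reaches from about 0.425 to 0.95 m from the base axis. Payload 14.7 kg.
Tool frame: the origin (TCP) lies at the very end of the fingers, on their centre line; the grasp point (between the pads) lies 19 mm behind it; z points along the fingers, y is the line along which they close (so a half turn about z gives the same grasp; the last joint's range is limited). The gripper opens to 85 mm and grips with 20 to 120 N. Pads are 22 mm wide; open, the fingers measure 114 mm over their backs; the gripper's body (76 mm by 85 mm) begins 54 mm behind the grasp point. The pads swing forward as they close: fully open they stand 13 mm farther back than shut.
Start: joints at [-2.67, 27.513, 91.461, -0, 61.026, -2.67], TCP at [0.65, 0, 0.231] pointing down, gripper open.
Joint ranges: [-157.49, 157.49], [-46.99, 117.5], [13.45, 153.17], [-89.5, 269.5], [5.16, 153.95], [-167.48, 167.48]. Speed limits (degrees/s): [108.29, 108.29, 136.94, 172.46, 172.46, 172.46].

## Interface

Orientations are given as [roll, pitch, yaw] about the fixed x, y, z axes, in that order (R = Rz(yaw) Ry(pitch) Rx(roll)).
In Python, from bench import bot, imaging gives the robot as it stands.
- The arm moves only by the tool arm_command, never from a script. Its argument "rows" is a list that holds one entry, the list of rows, each a list of 7 numbers: the shift along the tool's x, y, z in mm, then the turn, a rotation vector about the tool's x, y, z in rad, then the gripper's target within -1 to 1 (fully open at 1, half-way at 0, shut at -1). A call has 1 to 12 rows; each row is the pose to reach, as a shift and turn from the pose commanded when the call began, along the tool's axes at that moment; what a row does not reach only later rows make up. A row lasts 1/12 s, in which the tool goes at most 41.7 mm and 7.16 degrees, less where a joint would pass 70% of its speed; a pose out of reach is approached as far as the arm can. A call with a gripper value outside its range is refused whole. The fingers move at their own pace and stop on an object; "newtons" is the grip in N (left out, the last holds). Time passes only in rows, so rows that repeat a pose let the fingers close. It gives the time, the measured TCP pose, the force, the opening and the grip force at its end, in the units of the state.
- bot.observe(): the state, without advancing time (a new reading comes with each control period).
- imaging.camera(name): name is "scene" or "side" or "wrist"; returns a dict with "image" (480x640x3 uint8, red, green, blue), "K" (3x3 intrinsics, pixels), "k1" (the pictures are not rectified: a ray, as slopes to the right and down, at radius r is drawn at 1 + k1 r^2 times it, then the intrinsics apply), "xyz" and "rotation" of the camera in the world. Camera axes: x right, y down, z forward; pixel columns grow to the right and rows downward; lengths in m; the calibration is good to about 2 mm. A picture is of the moment at which its call begins. There is no depth.
- bot.close_job(): hands the job in; it is judged then, once.
The state is a dict: "time": time; "joint_pos": joint angles; "dq": joint speeds; "tau": joint torques, N m; "ee_pos": TCP position; "tool_rot": TCP orientation; "contact_force": force on the tool from outside, world axes, zero at the start; "wrist_torque": the same for the moment, N m; "finger_gap": opening from 0.0 (shut) to 1.0 (fully open); "grasp_force": force on a finger pad.
Only numpy, scipy, OpenCV 4.12 (cv2) and the standard library are available. Lean on these libraries where they do the work, as an engineer would, in place of code of your own. Each camera call takes 0.05 s, during which the arm holds its last target. There are 200 camera calls.

## Task

Inspect the welded test coupon with the blue-collared pencil probe: take it out of the stand and, holding it upright, run its tip slowly (about 3 cm a second) along the weld bead from the green-dot end to the red-dot end, the tip just above the bead or touching it lightly, without pressing. Then set the probe gently back in the same hole of the stand, collar down on the block, and let go; leave the yellow-collared probe where it is.

Things in the scene. Friction and masses are not known exactly. Their poses are not given: they have to be found in the camera images.
- probe_blue: pencil probe with a BLUE collar, loose, 60 g, 112 mm long, upright in the stand. Origin: the tip (lower end, 6 mm across); z up its axis. Steel nose z 0-40 mm, 14 mm across from z 24 up; collar z 40-46, 34 mm across; round black handle z 46-112, 24 mm across with blue rings and cap: grip it from above near z 90, any yaw. In the stand its collar lies on the block, tip 10 mm above the bench
- probe_yellow: the other probe, the same but with a YELLOW collar; it stands in the other hole, 90 mm from the blue one. Which hole holds which probe varies. To be left alone
- stand: white block, 150 x 60 mm, 50 mm high, fixed to the bench. Origin: centre of its underside; x along its length. Two holes right through, 22 mm across, at x = -45 mm and +45 mm
- coupon: welded steel coupon on an aluminium jig plate (124 x 204 mm), fixed. Origin: centre of the underside; z up, y along the weld. Bead: straight light ridge 8 mm wide from (0, -70) mm (GREEN dot end) to (0, +70) mm (RED dot end), crest 20 mm above the bench, steel beside it 18 mm. 12 mm dots on the steel at y = -81 and +81 mm, in line. Clamps beyond x = 37 mm either way rise to 28 mm
Not all that is in view belongs to the job. There is more than one size of the coupon; the one meant has the size given above.

How it is judged (in metres and radians):
On the way, in this order (a step that is already met when the one before it is completed fails the run):
1. the tip of the blue probe is brought, upright, to the bead's green-dot end (x of probe_blue in the frame of coupon between -0.012 and 0.012 m and y of probe_blue in the frame of coupon between -0.082 and -0.058 m and z of probe_blue in the frame of coupon between 0.012 and 0.03 m and angle between probe_blue's own z axis and vertical below 0.26 rad), for 0.1 s.
2. the tip has followed the bead to 28 mm from that end (x of probe_blue in the frame of coupon between -0.012 and 0.012 m and y of probe_blue in the frame of coupon between -0.054 and -0.03 m and z of probe_blue in the frame of coupon between 0.012 and 0.03 m and angle between probe_blue's own z axis and vertical below 0.26 rad), for 0.1 s.
3. the tip has followed the bead to 56 mm from that end (x of probe_blue in the frame of coupon between -0.012 and 0.012 m and y of probe_blue in the frame of coupon between -0.026 and -0.002 m and z of probe_blue in the frame of coupon between 0.012 and 0.03 m and angle between probe_blue's own z axis and vertical below 0.26 rad), for 0.1 s.
4. the tip has followed the bead to 84 mm from that end (x of probe_blue in the frame of coupon between -0.012 and 0.012 m and y of probe_blue in the frame of coupon between 0.002 and 0.026 m and z of probe_blue in the frame of coupon between 0.012 and 0.03 m and angle between probe_blue's own z axis and vertical below 0.26 rad), for 0.1 s.
5. the tip has followed the bead to 112 mm from that end (x of probe_blue in the frame of coupon between -0.012 and 0.012 m and y of probe_blue in the frame of coupon between 0.03 and 0.054 m and z of probe_blue in the frame of coupon between 0.012 and 0.03 m and angle between probe_blue's own z axis and vertical below 0.26 rad), for 0.1 s.
6. the tip has reached the bead's red-dot end (x of probe_blue in the frame of coupon between -0.012 and 0.012 m and y of probe_blue in the frame of coupon between 0.058 and 0.082 m and z of probe_blue in the frame of coupon between 0.012 and 0.03 m and angle between probe_blue's own z axis and vertical below 0.26 rad), for 0.1 s.
At the end, for the whole second after the job is handed in: The blue probe is back in its first hole, collar on the block (tip within 12 mm of its first place, upright within 10 degrees), at rest and released; the yellow probe within 15 mm and 10 degrees. Tracing: tip within 12 mm of the bead to either side, at most 10 mm above its crest, 15 degrees of tilt (distance of probe_blue from where it was at the start of the episode below 0.012 m and angle between each of probe_blue, probe_yellow's own z axis and vertical below 0.17 rad and linear speed of probe_blue below 0.02 m/s and contact force between probe_blue and the fingers below 0.1 N and distance of probe_yellow from where it was at the start of the episode below 0.015 m); the robot touches nothing.
It fails at once if the blue probe is moved faster than 8 cm/s while its tip is on the bead, between the ends (x of probe_blue in the frame of coupon between -0.012 and 0.012 m and y of probe_blue in the frame of coupon between -0.057 and 0.057 m and z of probe_blue in the frame of coupon below 0.03 m and linear speed of probe_blue above 0.08 m/s).
It fails at once if the blue probe is pressed on the coupon with more than 25 N (contact force between probe_blue and coupon above 25 N).
It fails at once if the blue probe is let fall from more than about 2 cm (linear speed of probe_blue above 0.6 m/s and contact force between probe_blue and the fingers below 0.1 N).
It fails at once if the yellow probe is displaced by more than 3 cm (distance of probe_yellow from where it was at the start of the episode above 0.03 m).
It also fails if it takes over 62 s, if anything falls off the work surface, if the arm or the gripper's body presses on something with over 40 N, if the wrist force passes 120 N, or if a joint passes its speed limit or range.

## Working session

There is one attempt and no reset: what is moved stays moved. The work goes in short steps, Python scripts to look and compute and a tool call to move; the robot and the scene stay as the last step left them, time stands still between calls to the robot, and variables do not carry over. Pictures are saved under pics/ and viewed, at most 11 in all, crops included, and the job is handed in when it is done.

Besides the shell and the picture viewer there is one more tool, called after "Emit:" as name([rows], argument=value, ...), one row to a line, values as JSON. arm_command: Moves the arm, as the interface text tells. Its arguments: {"type":"object","properties":{"rows":{"type":"array"},"newtons":{"type":"number"}},"required":["rows"]}

```bash
mkdir -p pics
cat > h.py <<'E'
import numpy as np, cv2
from bench import bot, imaging
def cam(n,save=None):
    c=imaging.camera(n)
    if save: cv2.imwrite('pics/'+save,c['image'][:,:,::-1])
    np.save('/tmp/'+n+'.npy',c,allow_pickle=True)
    return c
def old(n): return np.load('/tmp/'+n+'.npy',allow_pickle=True).item()
def ray(c,u,v):
    K=np.array(c['K']);k=c['k1']
    d=cv2.undistortPoints(np.array([[[u,v]]],float),K,np.array([k,0,0,0],float))[0,0]
    return np.array(c['xyz']),np.array(c['rotation'])@np.array([d[0],d[1],1])
def plane(c,u,v,z):
    o,d=ray(c,u,v); return o+d*(z-o[2])/d[2]
E
python3 - <<'E'
from h import *
ims=[]
for n in ['scene','side','wrist']:
    c=cam(n,n+'0.png'); print(n,c['xyz'],np.round(c['rotation'],3).tolist(),c['k1'],c['K'])
print(bot.observe())
E
```

```text
scene [ 0.0466718  -0.63977806  0.54152499] [-123.722, -1.385, -37.801] -0.04948021830093929 [[438.19524978   0.         319.01558771]
 [  0.         438.19524978 233.03202955]
 [  0.           0.           1.        ]]
side [0.50192121 0.71300155 0.65802264] [-127.933, -0.068, -178.535] -0.12699776769526047 [[483.07507934   0.         317.47181997]
 [  0.         483.07507934 237.91274499]
 [  0.           0.           1.        ]]
wrist [0.6503671  0.08167989 0.37431646] [161.456, 0.055, -0.009] -0.06564577106717791 [[396.11832585   0.         318.17636118]
 [  0.         396.11832585 232.88578153]
 [  0.           0.           1.        ]]
{'time': 0.15, 'joint_pos': array([-2.67159220e+00,  2.75427539e+01,  9.14833801e+01, -4.75621495e-05,
        6.10250969e+01, -2.67124480e+00]), 'dq': array([ 0.05967093, -0.07271394, -0.12436778, -0.02790744,  0.0280417 ,
        0.02474391]), 'tau': array([-4.27572886e-04, -9.51149726e+01, -4.30458927e+01, -2.65440685e-04,
        8.19593843e-03, -1.37463962e-04]), 'ee_pos': array([6.49716227e-01, 1.57033995e-05, 2.30820273e-01]), 'tool_rot': array([-1.79948823e+02, -2.34608191e-03,  8.99996746e+01]), 'contact_force': array([ 0.20213219, -0.04778372,  0.23798256]), 'wrist_torque': array([-0.01303468,  0.03316136,  0.02248703]), 'grasp_force': 0.0, 'finger_gap': 1.0049104434667948}
```

View pics/scene0.png

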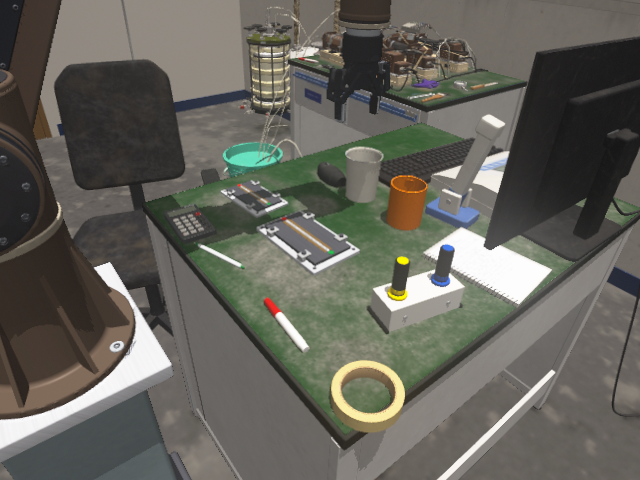

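View pics/wrist0.png

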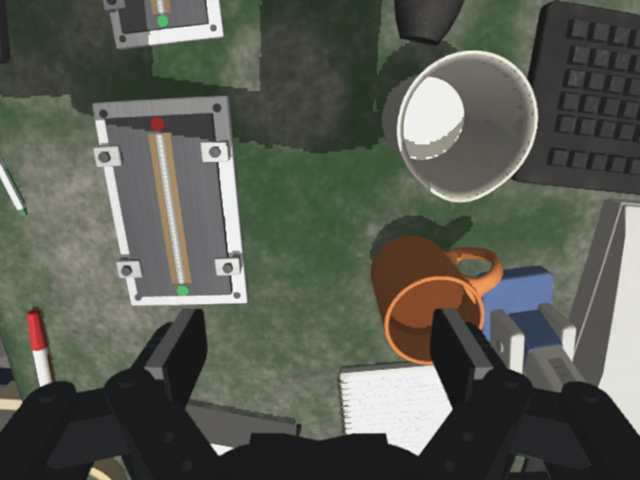

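Scene view: the blue probe has its cap at (447,248) and collar at (440,281), and the yellow probe's cap is at (400,262). The larger coupon is at (308,240) and a smaller one at (254,197). Wrist view: the larger coupon's green dot is at (182,291) and its red dot at (157,124).

Could be mistaken for the target: yellow probe (400,262), blue lamp base (450,210), small coupon (254,197), pens (222,256) and (285,325). I choose the blue-collared probe and the large coupon, and will check the dot spacing is 162 mm.

```bash
sed -i "s/np.array(c\['rotation'\])@/Rotation.from_euler('xyz',c['rotation'],degrees=True).as_matrix()@/; 1a from scipy.spatial.transform import Rotation" h.py
cat >> h.py <<'E'
def blobs(c,h0,h1,smin=120,vmin=60,amin=15):
    hsv=cv2.cvtColor(c['image'],cv2.COLOR_RGB2HSV)
    m=cv2.inRange(hsv,(h0,smin,vmin),(h1,255,255))
    n,l,s,ce=cv2.connectedComponentsWithStats(m)
    return [(s[i].tolist(),ce[i].round(1).tolist()) for i in range(1,n) if s[i][4]>=amin]
E
python3 - <<'E'
from h import *
w=old('wrist')
print('green',blobs(w,45,75,150,120)); print('red',blobs(w,0,5,150,80),blobs(w,172,180,150,80))
g=plane(w,182,291,.018); r=plane(w,157,124,.018); print(g,r,np.linalg.norm(g-r))
for n in ['scene','side']:
    c=old(n); print(n,'blue',blobs(c,105,130,150,60),'yel',blobs(c,25,33,180,120))
c=old('scene'); print(plane(c,447,248,.122),plane(c,440,281,.053),plane(c,398,294,.053))
a=old('scene')['image'][200:340,340:500]; b=old('side')['image']
a=cv2.resize(a,None,fx=3,fy=3)
cv2.imwrite('pics/crop1.png',a[:,:,::-1])
E
```

```text
green []
red [([151, 117, 13, 14, 140], [157.0, 123.4]), ([27, 312, 19, 38, 492], [35.5, 331.0])] []
[ 0.51270407 -0.09966849  0.018     ] [0.50782569 0.06345194 0.018     ] 0.16319336282334082
scene blue [([443, 245, 10, 6, 48], [447.3, 247.4]), ([432, 278, 17, 7, 44], [441.3, 282.0])] yel [([397, 257, 12, 8, 75], [402.3, 260.2]), ([388, 288, 19, 13, 140], [397.3, 294.7])]
side blue [([289, 149, 8, 4, 26], [292.3, 150.5]), ([287, 172, 13, 8, 63], [293.1, 176.0]), ([81, 220, 7, 9, 15], [84.3, 223.0])] yel []
[ 0.58595371 -0.30953279  0.122     ] [ 0.58412374 -0.31181635  0.053     ] [ 0.4994917 -0.2914354  0.053    ]
```

View pics/side0.png

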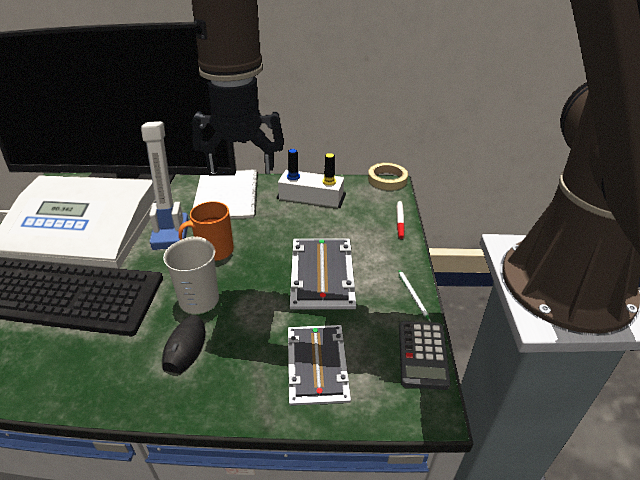

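View pics/crop1.png

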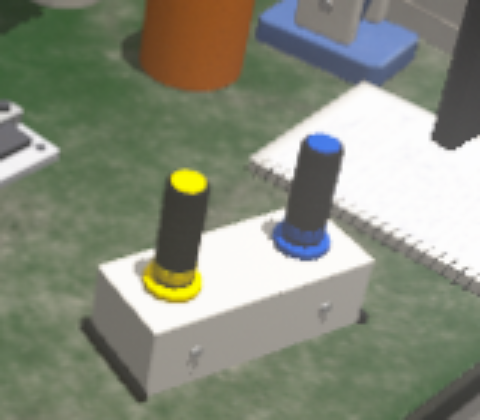

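The side view shows both coupons, the near one larger. The blue probe is at (293,150) and the monitor's lower right corner is near (235,173). The crop confirms the blue-collared probe in the hole farther from the robot. I'll check monitor clearance before reaching.

```bash
cat >> h.py <<'E'
def tri(c1,p1,c2,p2):
    o1,d1=ray(c1,*p1);o2,d2=ray(c2,*p2)
    s=np.linalg.lstsq(np.c_[d1,-d2],o2-o1,rcond=None)[0]
    a=o1+s[0]*d1;b=o2+s[1]*d2
    return (a+b)/2,np.linalg.norm(a-b)
E
python3 - <<'E'
from h import *
s=old('scene');d=old('side')
print(tri(s,(488,244),d,(235,173)))
print(tri(s,(447.3,247.4),d,(292.3,150.5)))
print(tri(s,(441.3,280.5),d,(293.1,176)))
print(plane(d,292.3,150.5,.122),plane(d,330,182,.053))
E
```

```text
(array([ 0.73066195, -0.30424918,  0.06464244]), np.float64(0.006532996794448696))
(array([ 0.58711601, -0.30895676,  0.12222664]), np.float64(0.00046148703256520575))
(array([ 0.58777362, -0.31131574,  0.05139913]), np.float64(0.0015246536385351802))
[ 0.58696831 -0.30903062  0.122     ] [ 0.49660358 -0.28187621  0.053     ]
```

Emit:
arm_command([
  [[-26,-5,0,0,0,-0.109,1],[-52,-10,0,0,0,-0.218,1],[-77,-16,0,0,0,-0.327,1],[-103,-21,0,0,0,-0.436,1],[-129,-26,0,0,0,-0.545,1],[-155,-32,0,0,0,-0.654,1],[-181,-37,0,0,0,-0.763,1],[-207,-42,0,0,0,-0.872,1],[-233,-48,0,0,0,-0.981,1],[-258,-53,0,0,0,-1.09,1],[-284,-58,0,0,0,-1.2,1],[-310,-63,0,0,0,-1.309,1]],
], newtons=30)

```text
time: 1.15
ee_pos: [0.5864, -0.3111, 0.2311]
tool_rot: [180.0, -0.0, 165.3]
contact_force: [-0.4, 0.8, -0.6]
finger_gap: 0.998
grasp_force: 0.0
```

Run:
```python
from h import *
w=cam('wrist','wrist1.png'); o=bot.observe(); print(o['ee_pos'],o['tool_rot'],o['time'],o['joint_pos'])
print('blue',blobs(w,105,130,150,60),'yel',blobs(w,25,33,180,120))
```

```text
[ 0.58562859 -0.31561622  0.23102311] [-1.79898690e+02  7.11568563e-03  1.65893329e+02] 1.2 [ -30.87920616   28.74784528   89.34226402   -0.1076595    61.87388458
 -106.72180656]
blue [([302, 185, 38, 29, 412], [320.1, 195.5]), ([307, 216, 28, 27, 580], [321.0, 229.1])] yel []
```

View pics/wrist1.png

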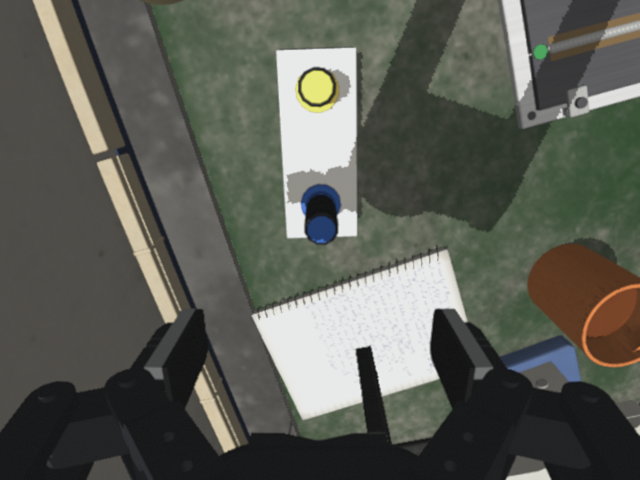

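The wrist view has the blue cap at (321,229), the yellow cap at (318,88), and no obstruction around the blue handle.

Run:
```python
from h import *
w=cam('wrist'); o=bot.observe(); print(o['ee_pos'],o['tool_rot'],o['time'])
b=blobs(w,105,130,150,60);print(b)
p=plane(w,*b[1][1],.122);print(p,plane(w,318,88,.122))
R=Rotation.from_euler('xyz',o['tool_rot'],degrees=True)
print(R.inv().apply(p-o['ee_pos'])*1000, R.inv().apply(np.array([.587,-.310,.122])-o['ee_pos'])*1000)
```

```text
[ 0.58602006 -0.31351253  0.23096252] [-1.79947921e+02 -4.23969014e-03  1.65161125e+02] 1.25
[([308, 185, 38, 29, 403], [325.6, 194.9]), ([315, 216, 28, 27, 586], [328.2, 228.6])]
[ 0.58774454 -0.30948214  0.122     ] [ 0.49951594 -0.29432877  0.122     ]
[ -0.64283596   4.43666543 108.95848665] [-5.57531556e-02  3.74539387e+00  1.08959158e+02]
```

Emit:
arm_command([
  [[0,0,15,0,0,0,1],[0,0,32,0,0,0,1],[0,0,49,0,0,0,1],[0,0,66,0,0,0,1],[0,0,83,0,0,0,1],[0,0,100,0,0,0,1],[0,0,115,0,0,0,1],[0,0,128,0,0,0,1],[0,0,138,0,0,0,1],[0,0,145,0,0,0,1],[0,0,150,0,0,0,1],[0,0,150,0,0,0,1]],
])

```text
time: 2.25
ee_pos: [0.5868, -0.3097, 0.0805]
tool_rot: [180.0, -0.0, 165.0]
contact_force: [-0.5, 0.3, 0.7]
finger_gap: 1.0
grasp_force: 0.0
```

Run:
```python
from h import *
s=cam('scene'); d=cam('side'); w=cam('wrist'); o=bot.observe(); print(o['ee_pos'],o['tool_rot'],o['time'])
a=s['image'][180:340,340:540]; b=d['image'][80:240,200:400]
i=np.hstack([cv2.resize(a,(400,320)),cv2.resize(b,(400,320))])
cv2.imwrite('pics/g1.png',i[:,:,::-1])
```

```text
[ 0.58739354 -0.31021392  0.0819488 ] [-1.79985729e+02  5.32819463e-02  1.64992752e+02] 2.4
```

View pics/g1.png

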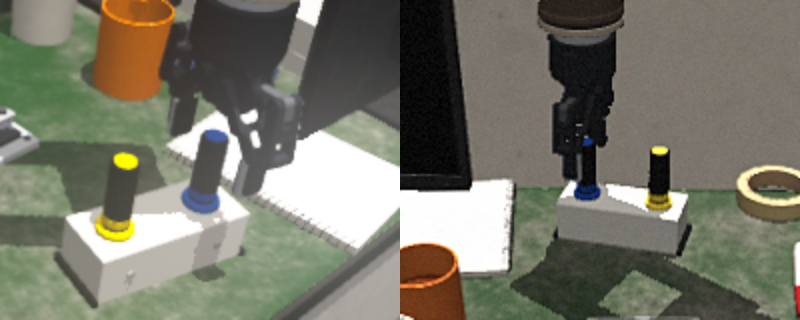

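The probe stands between the two fingers, near finger at (570,155) in the combined picture as expected. Closing.

Emit:
arm_command([
  [[0,0,0,0,0,0,-1],[0,0,0,0,0,0,-1],[0,0,0,0,0,0,-1],[0,0,0,0,0,0,-1],[0,0,0,0,0,0,-1],[0,0,0,0,0,0,-1],[0,0,0,0,0,0,-1],[0,0,0,0,0,0,-1],[0,0,0,0,0,0,-1],[0,0,0,0,0,0,-1]],
], newtons=40)

```text
time: 3.23
ee_pos: [0.5871, -0.31, 0.0814]
tool_rot: [-180.0, 0.0, 165.0]
contact_force: [-0.9, -0.3, 4.9]
finger_gap: 0.267
grasp_force: 39.0
```

Emit:
arm_command([
  [[0,0,-3,0,0,0,-1],[0,0,-8,0,0,0,-1],[0,0,-16,0,0,0,-1],[0,0,-26,0,0,0,-1],[0,0,-38,0,0,0,-1],[0,0,-50,0,0,0,-1],[0,0,-62,0,0,0,-1],[0,0,-74,0,0,0,-1],[0,0,-86,0,0,0,-1],[0,0,-95,0,0,0,-1],[0,0,-100,0,0,0,-1],[0,0,-100,0,0,0,-1]],
])

```text
time: 4.23
ee_pos: [0.5875, -0.3103, 0.1827]
tool_rot: [-180.0, 0.1, 165.0]
contact_force: [0.2, 0.1, 0.0]
finger_gap: 0.271
grasp_force: 39.2
```

Run:
```python
from h import *
s=cam('scene'); d=cam('side'); w=cam('wrist'); o=bot.observe(); print(o['ee_pos'],o['tool_rot'],o['time'],o['grasp_force'])
a=s['image'][120:280,340:540]; b=d['image'][40:200,200:400]
i=np.hstack([cv2.resize(a,(400,320)),cv2.resize(b,(400,320))])
cv2.imwrite('pics/g2.png',i[:,:,::-1])
for c in (s,d): print('blue',blobs(c,105,130,150,60))
```

```text
[ 0.58667954 -0.30980799  0.18073108] [ 1.79987221e+02 -4.83008351e-02  1.64998506e+02] 4.3833 39.16101157665253
blue [([455, 192, 6, 5, 23], [457.9, 193.7])]
blue [([285, 134, 14, 9, 75], [291.9, 138.4])]
```

View pics/g2.png

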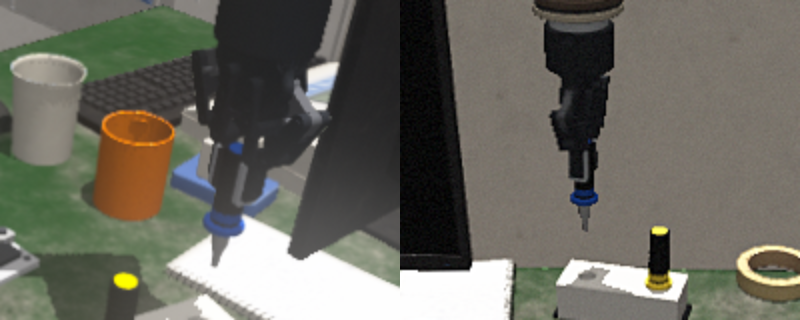

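The probe is held: tip at scene (447,254) and side (293,155). I'll triangulate the tip and collar to get tilt and offset.

Run:
```python
from h import *
s=old('scene');d=old('side')
t=tri(s,(447,254),d,(293,155));c=tri(s,(451.5,231),d,(291.9,138.4));print(t,c)
# coupon dots refined, wrist first picture
im=cv2.imread('pics/wrist0.png')[:,:,::-1]
hsv=cv2.cvtColor(im,cv2.COLOR_RGB2HSV);print(hsv[291,182],hsv[123,157])
w=dict(image=im,xyz=[0.6503671,0.08167989,0.37431646],rotation=[161.456,.055,-.009],k1=-.06564577,K=[[396.118,0,318.176],[0,396.118,232.886],[0,0,1]])
b=blobs(w,55,80,120,80);print(b)
r=blobs(w,0,5,150,80)[0][1]
print(plane(w,*r,.018),[plane(w,*x[1],.018) for x in b])
# same dots in the scene/side views
for n,cc in (('scene',s),('side',d)):
  print(n,[(x[0][4],x[1],plane(cc,*x[1],.018).round(4)) for x in blobs(cc,50,85,140,90,6)+blobs(cc,0,5,150,80,6)])
```

```text
(array([ 0.58642824, -0.31115213,  0.10962194]), np.float64(0.001803699710265564)) (array([ 0.58758895, -0.30899759,  0.15434419]), np.float64(0.0018564222723448825))
[ 66 131 183] [  1 181 145]
[([158, 16, 10, 11, 84], [162.3, 20.7]), ([178, 285, 10, 10, 80], [182.4, 289.9])]
[0.50788749 0.06396915 0.018     ] [array([0.5212552 , 0.14703434, 0.018     ]), array([ 0.51326175, -0.09842985,  0.018     ])]
scene [(13, [331.0, 252.2], array([ 0.5145, -0.097 ,  0.018 ])), (9, [301.2, 58.4], array([1.5054, 1.3779, 0.018 ])), (6, [197.5, 213.5], array([0.3611, 0.1984, 0.018 ])), (9, [283.8, 218.4], array([0.5094, 0.0659, 0.018 ])), (143, [271.3, 306.3], array([ 0.332 , -0.1588,  0.018 ]))]
side [(9, [321.6, 240.8], array([ 0.5131, -0.0981,  0.018 ])), (17, [314.9, 329.6], array([0.52  , 0.1516, 0.018 ])), (89, [400.3, 229.5], array([ 0.3396, -0.1432,  0.018 ])), (21, [322.4, 294.4], array([0.5085, 0.0642, 0.018 ])), (25, [409.0, 354.8], array([0.3621, 0.2036, 0.018 ])), (24, [318.9, 390.3], array([0.5101, 0.2758, 0.018 ]))]
```

Emit:
arm_command([
  [[6,9,0,0,0,0,-1],[18,27,0,0,0,0,-1],[33,50,0,0,0,0,-1],[48,73,0,0,0,0,-1],[63,96,0,0,0,0,-1],[78,119,0,0,0,0,-1],[93,141,10,0,0,0,-1],[108,164,20,0,0,0,-1],[119,181,30,0,0,0,-1],[126,191,40,0,0,0,-1],[129,196,50,0,0,0,-1],[129,196,50,0,0,0,-1]],
])

```text
time: 5.38
ee_pos: [0.5108, -0.0853, 0.1294]
tool_rot: [180.0, -0.2, 165.1]
contact_force: [-0.3, 0.7, -0.5]
finger_gap: 0.271
grasp_force: 39.2
```

Run:
```python
from h import *
s=cam('scene'); d=cam('side'); w=cam('wrist'); o=bot.observe(); print(o['ee_pos'],o['tool_rot'],o['time'],o['grasp_force'])
a=s['image'][130:290,230:430]; b=d['image'][150:310,220:420]
i=np.hstack([cv2.resize(a,(400,320)),cv2.resize(b,(400,320))])
cv2.imwrite('pics/g3.png',i[:,:,::-1])
```

```text
[ 0.51319344 -0.08736496  0.13147885] [-1.79998009e+02 -5.01451683e-03  1.65007324e+02] 5.5333 39.18986141681671
```

View pics/g3.png

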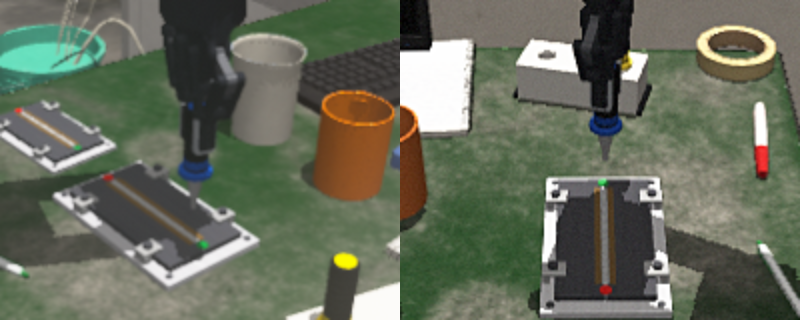

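The tip is over the green end: scene (326,235), side (322,230), with the green dot at side (321.6,241). Descending.

Emit:
arm_command([
  [[0,0,3,0,0,0,-1],[0,0,8,0,0,0,-1],[0,0,13,0,0,0,-1],[0,0,18,0,0,0,-1],[0,0,23,0,0,0,-1],[0,0,28,0,0,0,-1],[0,0,32,0,0,0,-1],[0,0,34,0,0,0,-1],[0,0,36,0,0,0,-1],[0,0,36,0,0,0,-1],[0,0,36,0,0,0,-1]],
])

```text
time: 6.45
ee_pos: [0.5131, -0.0872, 0.0953]
tool_rot: [-180.0, -0.0, 165.0]
contact_force: [0.6, 0.8, 0.2]
finger_gap: 0.27
grasp_force: 39.2
```

Run:
```python
from h import *
s=cam('scene'); d=cam('side'); o=bot.observe(); print(o['ee_pos'],o['tool_rot'],o['time'],o['contact_force'])
a=s['image'][210:270,290:360]; b=d['image'][210:270,285:355]
i=np.hstack([cv2.resize(a,(385,330)),cv2.resize(b,(385,330))])
cv2.imwrite('pics/g4.png',i[:,:,::-1])
```

```text
[ 0.51327282 -0.08727043  0.09548725] [1.79998507e+02 1.92829240e-02 1.65002294e+02] 6.55 [ 0.19977354  0.0086829  -1.04102126]
```

View pics/g4.png

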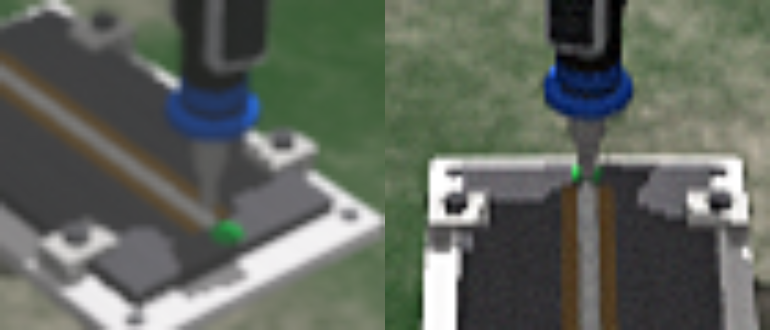

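The tip is at the green end of the bead: left (205,215), right (590,170) in the combined picture. I'll trace 28 mm per call.

Emit:
arm_command([
  [[0.7,2.2,1,0,0,0,-1],[1.4,4.5,1,0,0,0,-1],[2,6.7,1,0,0,0,-1],[2.7,8.9,1,0,0,0,-1],[3.4,11.2,1,0,0,0,-1],[4,13.4,1,0,0,0,-1],[4.7,15.6,1,0,0,0,-1],[5.4,17.9,1,0,0,0,-1],[6.1,20.1,1,0,0,0,-1],[6.8,22.3,1,0,0,0,-1],[7.4,24.6,1,0,0,0,-1],[8.1,26.8,1,0,0,0,-1]],
])

```text
time: 7.55
ee_pos: [0.5122, -0.059, 0.0943]
tool_rot: [-180.0, 0.0, 165.0]
contact_force: [-0.1, -0.9, -0.2]
finger_gap: 0.271
grasp_force: 39.2
```

Emit:
arm_command([
  [[0.7,2.2,0,0,0,0,-1],[1.4,4.5,0,0,0,0,-1],[2,6.7,0,0,0,0,-1],[2.7,8.9,0,0,0,0,-1],[3.4,11.2,0,0,0,0,-1],[4,13.4,0,0,0,0,-1],[4.7,15.6,0,0,0,0,-1],[5.4,17.9,0,0,0,0,-1],[6.1,20.1,0,0,0,0,-1],[6.8,22.3,0,0,0,0,-1],[7.4,24.6,0,0,0,0,-1],[8.1,26.8,0,0,0,0,-1]],
])

```text
time: 8.55
ee_pos: [0.5113, -0.0311, 0.0943]
tool_rot: [-180.0, 0.0, 165.0]
contact_force: [-0.0, 0.0, -0.4]
finger_gap: 0.271
grasp_force: 39.2
```

Emit:
arm_command([
  [[0.7,2.2,0,0,0,0,-1],[1.4,4.5,0,0,0,0,-1],[2,6.7,0,0,0,0,-1],[2.7,8.9,0,0,0,0,-1],[3.4,11.2,0,0,0,0,-1],[4,13.4,0,0,0,0,-1],[4.7,15.6,0,0,0,0,-1],[5.4,17.9,0,0,0,0,-1],[6.1,20.1,0,0,0,0,-1],[6.8,22.3,0,0,0,0,-1],[7.4,24.6,0,0,0,0,-1],[8.1,26.8,0,0,0,0,-1]],
])

```text
time: 9.55
ee_pos: [0.5104, -0.0031, 0.0943]
tool_rot: [180.0, -0.0, 165.0]
contact_force: [-0.5, -0.2, -0.7]
finger_gap: 0.27
grasp_force: 39.2
```

Emit:
arm_command([
  [[0.7,2.2,0,0,0,0,-1],[1.4,4.5,0,0,0,0,-1],[2,6.7,0,0,0,0,-1],[2.7,8.9,0,0,0,0,-1],[3.4,11.2,0,0,0,0,-1],[4,13.4,0,0,0,0,-1],[4.7,15.6,0,0,0,0,-1],[5.4,17.9,0,0,0,0,-1],[6.1,20.1,0,0,0,0,-1],[6.8,22.3,0,0,0,0,-1],[7.4,24.6,0,0,0,0,-1],[8.1,26.8,0,0,0,0,-1]],
])

```text
time: 10.55
ee_pos: [0.5096, 0.0249, 0.0943]
tool_rot: [180.0, 0.0, 165.0]
contact_force: [0.4, -0.2, -0.2]
finger_gap: 0.268
grasp_force: 39.2
```

Emit:
arm_command([
  [[0.7,2.2,0,0,0,0,-1],[1.4,4.5,0,0,0,0,-1],[2,6.7,0,0,0,0,-1],[2.7,8.9,0,0,0,0,-1],[3.4,11.2,0,0,0,0,-1],[4,13.4,0,0,0,0,-1],[4.7,15.6,0,0,0,0,-1],[5.4,17.9,0,0,0,0,-1],[6.1,20.1,0,0,0,0,-1],[6.8,22.3,0,0,0,0,-1],[7.4,24.6,0,0,0,0,-1],[8.1,26.8,0,0,0,0,-1]],
])

```text
time: 11.55
ee_pos: [0.5087, 0.0529, 0.0943]
tool_rot: [-180.0, 0.0, 165.0]
contact_force: [0.9, 0.5, -1.7]
finger_gap: 0.271
grasp_force: 39.2
```

Emit:
arm_command([
  [[0,0,0,0,0,0,-1],[0,0,0,0,0,0,-1],[0,0,0,0,0,0,-1],[0,0,0,0,0,0,-1],[0,0,-4,0,0,0,-1],[0,0,-12,0,0,0,-1],[0,0,-25,0,0,0,-1],[0,0,-40,0,0,0,-1],[0,0,-55,0,0,0,-1],[0,0,-70,0,0,0,-1],[0,0,-82,0,0,0,-1],[0,0,-87,0,0,0,-1]],
])

```text
time: 12.55
ee_pos: [0.5095, 0.0526, 0.1836]
tool_rot: [180.0, 0.1, 165.0]
contact_force: [0.2, -0.2, -1.0]
finger_gap: 0.269
grasp_force: 39.2
```

Run:
```python
from h import *
s=cam('scene'); o=bot.observe(); print(o['ee_pos'],o['tool_rot'],o['time'])
d=cam('side')
R=Rotation.from_euler('xyz',[180,0,165],degrees=True)
print(R.inv().apply(np.array([.587,-.310,.181])-o['ee_pos'])*1000)
# hole in the stand top: dark blob inside the white top, both views
for n,c,(x0,y0,x1,y1) in (('scene',s,(425,265,460,300)),('side',d,(280,165,305,190))):
    g=cv2.cvtColor(c['image'],cv2.COLOR_RGB2GRAY)[y0:y1,x0:x1]
    k,l,st,ce=cv2.connectedComponentsWithStats((g<130).astype(np.uint8))
    for i in range(1,k):
        if 20<st[i][4]<400: print(n,st[i].tolist(),ce[i]+[x0,y0],plane(c,*(ce[i]+[x0,y0]),.05))
cv2.imwrite('pics/hole.png',np.hstack([cv2.resize(s['image'][250:320,370:470],(400,280)),cv2.resize(d['image'][150:220,270:370],(400,280))])[:,:,::-1])
```

```text
[0.50966133 0.0526359  0.18359296] [1.79948086e+02 1.67827920e-01 1.64996841e+02] 12.6
[-168.56049956 -330.26266277    2.59296296]
scene [1, 0, 9, 6, 22] [430.5 267.5] [ 0.60379751 -0.27426881  0.05      ]
scene [13, 0, 22, 14, 58] [450.32758621 270.24137931] [ 0.62710878 -0.30134277  0.05      ]
side [0, 0, 25, 12, 158] [291.37974684 167.90506329] [ 0.5943425  -0.35247983  0.05      ]
side [0, 18, 25, 7, 131] [290.60305344 186.7480916 ] [ 0.58997272 -0.26269644  0.05      ]
```

View pics/hole.png

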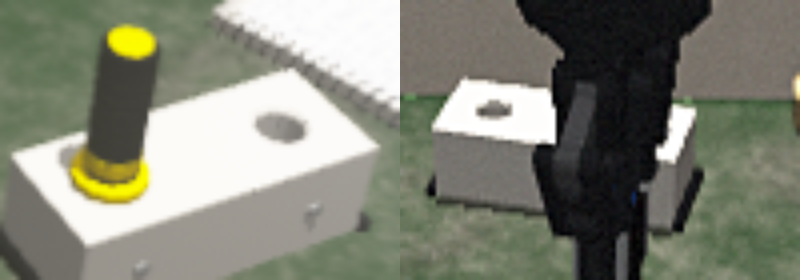

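The empty hole shows at scene (440,282) and the yellow probe is in place. I'll return to the pickup pose (net shift -169.5, -330) and then lower 100 mm.

Emit:
arm_command([
  [[-5,-10,0,0,0,0,-1],[-18,-35,0,0,0,0,-1],[-35,-68,0,0,0,0,-1],[-53,-103,0,0,0,0,-1],[-71,-138,0,0,0,0,-1],[-89,-173,0,0,0,0,-1],[-107,-208,0,0,0,0,-1],[-125,-243,0,0,0,0,-1],[-142,-276,0,0,0,0,-1],[-156,-304,0,0,0,0,-1],[-165,-321,0,0,0,0,-1],[-169.5,-330,0,0,0,0,-1]],
])

```text
time: 13.65
ee_pos: [0.5865, -0.3132, 0.1799]
tool_rot: [-180.0, -0.1, 164.9]
contact_force: [-0.5, 0.9, -0.4]
finger_gap: 0.27
grasp_force: 39.3
```

Emit:
arm_command([
  [[0,0,0,0,0,0,-1],[0,0,0,0,0,0,-1],[0,0,0,0,0,0,-1],[0,0,5,0,0,0,-1],[0,0,12,0,0,0,-1],[0,0,20,0,0,0,-1],[0,0,28,0,0,0,-1],[0,0,36,0,0,0,-1],[0,0,42,0,0,0,-1],[0,0,46,0,0,0,-1],[0,0,48,0,0,0,-1],[0,0,48,0,0,0,-1]],
])

```text
time: 14.65
ee_pos: [0.5868, -0.3099, 0.1327]
tool_rot: [180.0, -0.0, 165.0]
contact_force: [-1.0, 0.8, -0.3]
finger_gap: 0.268
grasp_force: 39.3
```

Run:
```python
from h import *
s=cam('scene'); d=cam('side'); o=bot.observe(); print(o['ee_pos'],o['tool_rot'],o['time'],o['contact_force'])
cv2.imwrite('pics/ins.png',np.hstack([cv2.resize(s['image'][210:310,370:490],(384,320)),cv2.resize(d['image'][110:210,240:360],(384,320))])[:,:,::-1])
```

```text
[ 0.58710302 -0.31011671  0.13347141] [-1.79995775e+02  1.46635117e-02  1.64994249e+02] 14.75 [-0.26207147 -0.06657101 -0.55899719]
```

View pics/ins.png

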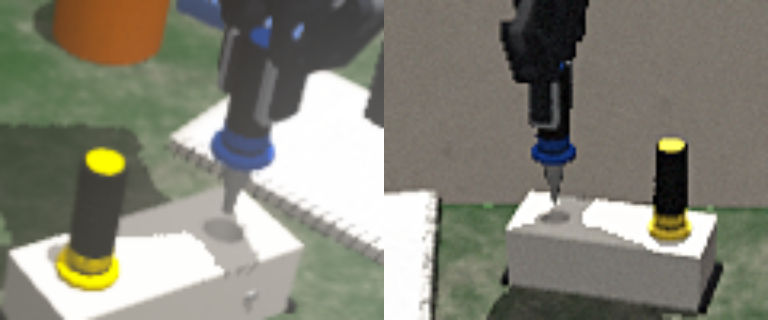

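The tip is centred just above the hole: left (230,212) with the hole at (223,230), right (555,203) with the hole at (553,216). Lowering the remaining 52 mm slowly.

Emit:
arm_command([
  [[0,0,4,0,0,0,-1],[0,0,9,0,0,0,-1],[0,0,14,0,0,0,-1],[0,0,19,0,0,0,-1],[0,0,24,0,0,0,-1],[0,0,29,0,0,0,-1],[0,0,34,0,0,0,-1],[0,0,39,0,0,0,-1],[0,0,43,0,0,0,-1],[0,0,47,0,0,0,-1],[0,0,49,0,0,0,-1],[0,0,50,0,0,0,-1]],
])

```text
time: 15.75
ee_pos: [0.5869, -0.3099, 0.0829]
tool_rot: [180.0, -0.0, 165.0]
contact_force: [-0.2, -0.4, 0.1]
finger_gap: 0.272
grasp_force: 39.3
```

Emit:
arm_command([
  [[0,0,0.5,0,0,0,-1],[0,0,1,0,0,0,-1],[0,0,1.5,0,0,0,-1],[0,0,1.5,0,0,0,-1],[0,0,1.5,0,0,0,-1]],
])

```text
time: 16.17
ee_pos: [0.5871, -0.31, 0.082]
tool_rot: [-180.0, 0.0, 165.0]
contact_force: [0.6, 0.2, -1.2]
finger_gap: 0.269
grasp_force: 39.3
```

Emit:
arm_command([
  [[0,0,0.5,0,0,0,-0.3],[0,0,0.5,0,0,0,-0.2],[0,0,0.5,0,0,0,0],[0,0,0.5,0,0,0,0.4],[0,0,0.5,0,0,0,1],[0,0,0.5,0,0,0,1],[0,0,0.5,0,0,0,1],[0,0,0.5,0,0,0,1],[0,0,0.5,0,0,0,1],[0,0,0.5,0,0,0,1],[0,0,0.5,0,0,0,1],[0,0,0.5,0,0,0,1]],
])

```text
time: 17.17
ee_pos: [0.587, -0.31, 0.0813]
tool_rot: [-180.0, 0.0, 165.0]
contact_force: [0.3, 0.4, 1.1]
finger_gap: 1.0
grasp_force: 0.0
```

Emit:
arm_command([
  [[0,0,-5,0,0,0,1],[0,0,-12,0,0,0,1],[0,0,-22,0,0,0,1],[0,0,-34,0,0,0,1],[0,0,-46,0,0,0,1],[0,0,-60,0,0,0,1],[0,0,-75,0,0,0,1],[0,0,-90,0,0,0,1],[0,0,-105,0,0,0,1],[0,0,-115,0,0,0,1],[0,0,-120,0,0,0,1],[0,0,-120,0,0,0,1]],
])

```text
time: 18.17
ee_pos: [0.5876, -0.3103, 0.203]
tool_rot: [-180.0, 0.1, 165.0]
contact_force: [0.4, -0.6, -0.5]
finger_gap: 0.997
grasp_force: 0.0
```

Run:
```python
from h import *
s=cam('scene'); d=cam('side'); o=bot.observe(); print(o['ee_pos'],o['time'],o['grasp_force'],o['finger_gap'])
for n,c in (('scene',s),('side',d)): print(n,blobs(c,105,130,150,60),blobs(c,25,33,180,120))
```

```text
[ 0.58679235 -0.30985487  0.20110135] 18.2667 0.0 0.9959438463434812
scene [] [([397, 256, 12, 9, 79], [402.5, 260.0]), ([388, 288, 19, 13, 141], [397.3, 294.6])]
side [([289, 149, 7, 4, 23], [292.1, 150.6]), ([287, 173, 13, 7, 65], [293.0, 175.9])] []
```

```bash
python3 -c "
from bench import bot
print(bot.close_job())"
```

```text
the job is handed in; nothing more can be done
None
```

I traced the weld bead with the blue probe from the green end to the red end at about 3 cm/s, set it back in its own hole and released it, left the yellow probe undisturbed, and handed the job in at about 18 s; no verdict came back.

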